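Turn the plate over, flip off the safety catch and hold the clamp lever

TASK

Turn the hinged plate carrier of the clamping fixture right over by its red pin, so that it lies flat on the bare aluminium rest on the right with its blue face up. Then flip the yellow safety catch right over, away from the lever, and only after that take the lever's black ball knob and pull it towards the front of the fixture, all the way to its stop, so that the jaw closes on the carrier. Finish while still holding it there (the lever springs back if let go), and leave the loose things beside the fixture where they are.

Things in the scene. Friction and masses are not known exactly. Their poses are not given: they have to be found in the camera images.
- fixture: Fixed clamping fixture. Origin on the bench under the carrier hinge's middle; local x points from front (robot side, where the pins stick out) to back, y left, z up. Dark base plate 12 mm thick, x -55 to 70, y -208 to 98 mm. Rests 45 mm high: grey at the left, bare aluminium at the right, with a steel stop before it (60 mm high) and the jaw behind it. Catch post at y -197 to -166, 110 mm high.
- leaf (a joint): Angle (rad) of the plate carrier about its hinge: 0 = lying on the left rest, brass face up; pi/2 = standing upright; 3.14 = turned right over, flat on the right rest, blue face up. Friction holds it at any angle (about 3 N at the pin to move it).
- leaf_hinge (a point): Fixed point on the carrier's hinge axis, 50 mm above the bench; the axis runs along the fixture's local x.
- leaf_pin (a point): Grip point on the axis of the carrier's red round pin (10 mm thick, sticks out 52 mm from the carrier's front end, parallel to the hinge axis): 72 mm in front of the hinge point, 25 mm from the pin's free end. It circles the hinge axis at 55 mm radius: from the left (50 mm above the bench when flat), over the top, to the right. Carrier: 90 long (x -45 to 45), 65 wide, 10 mm thick.
- catch (a joint): Angle (rad) of the yellow safety catch: 0 = its arm lies level across the front of the lever and blocks it; it flips up and over to the right to its stop at 2.6. It stays where it is left (under 2 N at the pin to move it).
- catch_hinge (a point): Fixed point on the catch's hinge axis, 100 mm above the bench; the axis runs along the fixture's local x.
- catch_pin (a point): Grip point on the axis of the catch's yellow round pin (10 mm thick, sticks out 80 mm from the catch arm towards the fixture's front, parallel to the catch's hinge axis): 60 mm in front of the arm, 20 mm from the pin's free end. It circles the catch's hinge axis at 45 mm radius: from the left, over the top, to the right. The arm is a 10 mm rod, 73 mm long.
- lever (a joint): Angle (rad) of the clamp lever (local y -130 mm): 0 = at rest, leaning 0.3 rad back; grows as the knob is pulled towards the fixture's front (local -x); stop at 0.72 (leaning 0.42 rad forward). A spring pulls it back: about 2.5 N at the knob at rest, 7.5 N at the stop. With the catch on a normal pull moves it less than 0.1.
- clamp_lever: The clamp lever: a 12 mm steel rod with a black ball knob on its end. Origin on the lever's hinge axis, 35 mm above the bench; the axis runs along the fixture's local y.
- lever_knob (a point): Centre of the lever's black ball knob, 30 mm diameter, 130 mm from the lever's hinge axis (159 mm above the bench at rest); the rod below it is 12 mm thick.
- loupe: Bystander: black loupe, 34 mm diameter, 32 mm high, standing loose left of the fixture; origin at the centre of its underside.
- copper_electrode: Bystander: copper electrode, 31 x 30 x 36 mm, standing loose left of the fixture; origin at the centre of its underside.
- cap_screw: Bystander: black cap screw, 16 mm head, 36 mm high, standing loose right of the fixture; origin at the centre of its underside.

How it is judged:
By the outcome, as a careful person would: the job done as asked, in the order asked, and still so for the second after the job is handed in, while the arm keeps its last pose, push and grip.
It also fails if it takes over 58 s, if anything falls off the work surface, if the arm or the gripper's body presses on something with over 40 N, if the wrist force passes 120 N, or if a joint passes its speed limit or range.

ROBOT

A 6-joint arm with a two-finger parallel gripper is mounted at the origin on the work surface; the furniture and walls round the work are solid. World frame = base frame: x ahead of the robot, y to its left, z up, the work surface at z = 0. Lengths are in m, angles in rad, forces in N, time in s.
With the tool pointing down it reaches from about 0.35 to 0.925 m from the base axis. Payload 6.4 kg.
Tool frame: the origin (TCP) lies midway between the tips of the shut fingers; the grasp point (between the pads) lies 19 mm behind it; z points along the fingers, y is the line along which they close (so a half turn about z gives the same grasp; the last joint's range is limited). The gripper opens to 85 mm and grips with 20 to 120 N. Pads are 22 mm wide; open, the fingers measure 114 mm over their backs; the gripper's body (76 mm by 85 mm) begins 54 mm behind the grasp point. The pads swing forward as they close: fully open they stand 13 mm farther back than shut.
Start: joints at [0.948, 0.245, 1.558, -0, 1.339, -0.174], TCP at [0.282, 0.586, 0.231] pointing down, gripper open.
Joint ranges: [-3.13, 3.13], [-1.02, 2.26], [0.13, 2.54], [-0.95, 4.09], [0.21, 2.88], [-2.74, 2.74]. Speed limits (rad/s): [2.57, 2.57, 3.14, 3.14, 3.14, 3.14].

INTERFACE

Orientations are given as a unit quaternion [w, x, y, z].
In Python, from station import manip, viewer gives the robot as it stands. The module is installed in compiled form; this text tells all that it offers.
- The arm moves only by the tool carry_out, never from a script. Its argument "steps" is a list of rows, each a list of 3 entries, a list of its own where there are three numbers: the closure, from -1 (fully open) to 1 (shut), then the shift along the tool's x, y, z in mm, then the turn about the tool's z in rad. In form: [[gripper, [x, y, z], yaw], ...]. A call has 1 to 8 rows; each row shifts and turns the commanded pose from where the row before left it, along the tool's axes as they then stand; what a row does not reach is not made up. A row lasts 1/10 s, in which the tool goes at most 50 mm and 8.59 degrees, less where a joint would pass 70% of its speed; a pose out of reach is approached as far as the arm can. A call with a gripper value outside its range is refused whole. The fingers move at their own pace and stop on an object; "grip_force" is the grip in N (left out, the last holds). Time passes only in rows, so rows that do not move let the fingers close. It gives the time, the measured TCP pose, the force, the opening and the grip force at its end, in the units of the state.
- manip.get_obs(): the state, without advancing time (a new reading comes with each control period).
- viewer.snapshot(name): name is "scene" or "top"; returns the picture (420x560x3 uint8, red, green, blue); there is no depth.
- viewer.calibration(name): a dict with "fovy" (degrees; the focal length in pixels is half the picture's height over the tangent of half this angle, whatever the lens; pixels are square), "cx", "cy" (the principal point, pixels), "world_from_camera" (4x4, takes a point from camera to world coordinates). Camera axes: x right, y up, looking along -z (the intrinsics and any distortion apply to the point x, -y, -z); pixel columns grow to the right and rows downward; lengths in m; the calibration is good to about 2 mm. A picture is of the moment at which its call begins. calibration takes no time and is no camera call.
- manip.hand_in(): hands the job in; it is judged then, once.
Trained networks look in the newest picture that a camera, given by its name, has taken for a name from the list of things; names that differ only in an ending like _2 or _b are one class to them, and where a whole thing is asked for, a point or a joint stands for the part that bears it (a point fixed in the world has none). Each returns a list of dicts, best first, with "score" (0 to 1); they miss things now and then, are a little off and sometimes report something else, mostly with a low value. They report only what shows in the picture. A call takes as long as a camera call.
- viewer.find_in(name, camera): "extent" ([left, top, right, bottom] in pixels, round what is visible of it).
- viewer.spot_point(name, camera): "xy" ([column, row] in pixels: a listed point, or the origin of a listed thing).
The state is a dict: "clock": time; "joints": joint angles; "dq": joint speeds; "joint_efforts": joint torques, N m; "tcp_pos": TCP position; "tool_rot": TCP orientation; "force": force on the tool from outside, world axes, zero at the start; "moment": the same for the moment, N m; "grip_width": finger opening in m; "finger_force": force on a finger pad.
Only numpy, scipy, OpenCV 4.12 (cv2) and the standard library are available. Lean on these libraries where they do the work, as an engineer would, in place of code of your own. Each camera call takes 0.05 s, during which the arm holds its last target. There are 200 camera calls.

## Working session

There is one attempt and no reset: what is moved stays moved. The work goes in short steps, Python scripts to look and compute and a tool call to move; the robot and the scene stay as the last step left them, time stands still between calls to the robot, and variables do not carry over. Pictures are saved under pics/ and viewed, at most 10 in all, crops included, and the job is handed in when it is done.

Besides the shell and the picture viewer there is one more tool, called after "Call:" as name(argument=value, ...), one argument or row to a line, values as JSON. carry_out: Moves the arm, as the interface text tells. Its arguments: {"type":"object","properties":{"steps":{"type":"array","items":{"type":"array"}},"grip_force":{"type":"number"}},"required":["steps"]}

```bash
mkdir -p pics; cat > h.py <<'E'
import numpy as np, cv2
from station import manip, viewer
from scipy.spatial.transform import Rotation as R
def proj(P,c):
    k=viewer.calibration(c);W=np.array(k["world_from_camera"]);f=210/np.tan(np.radians(k["fovy"])/2)
    p=(np.atleast_2d(P)-W[:3,3])@W[:3,:3]
    return np.c_[k["cx"]+f*p[:,0]/-p[:,2],k["cy"]-f*p[:,1]/-p[:,2]]
def ray(px,c):
    k=viewer.calibration(c);W=np.array(k["world_from_camera"]);f=210/np.tan(np.radians(k["fovy"])/2)
    d=np.array([(px[0]-k["cx"])/f,-(px[1]-k["cy"])/f,-1]);return W[:3,3],W[:3,:3]@d
def atz(px,c,z):
    o,d=ray(px,c);return o+d*(z-o[2])/d[2]
E
python3 - <<'E'
from h import *
np.set_printoptions(precision=3,suppress=True)
for c in("scene","top"):
    im=viewer.snapshot(c);cv2.imwrite(f"pics/{c}0.png",im[:,:,::-1])
    print(c,{k:v for k,v in viewer.calibration(c).items()})
    for n in["leaf_hinge","leaf_pin","catch_hinge","catch_pin","lever_knob","clamp_lever","fixture","loupe","copper_electrode","cap_screw"]:
        print(n,[(np.round(d["xy"],1).tolist(),round(d["score"],2)) for d in viewer.spot_point(n,c)[:2]])
o=manip.get_obs();print(o)
E
```

```text
scene {'fovy': 45.64388448808283, 'cx': 282.56302491494347, 'cy': 205.41223499533763, 'world_from_camera': array([[-0.534,  0.61 , -0.586, -0.   ],
       [-0.846, -0.38 ,  0.375,  0.379],
       [ 0.006,  0.695,  0.719,  0.869],
       [ 0.   ,  0.   ,  0.   ,  1.   ]])}
leaf_hinge [([288.6, 274.2], 0.8)]
leaf_pin [([275.8, 305.0], 0.86)]
catch_hinge [([357.4, 219.7], 0.67)]
catch_pin [([358.1, 250.7], 0.72)]
lever_knob [([336.0, 196.7], 0.85)]
clamp_lever [([337.5, 252.9], 0.92)]
fixture [([287.6, 285.4], 0.98)]
loupe [([213.9, 318.0], 0.6)]
copper_electrode [([208.7, 291.5], 0.78)]
cap_screw [([379.0, 231.7], 0.57)]
top {'fovy': 43.09551921077548, 'cx': 290.1973299075405, 'cy': 213.61815265336796, 'world_from_camera': array([[-0.001,  0.998, -0.059,  0.521],
       [-1.   ,  0.   ,  0.016,  0.004],
       [ 0.016,  0.059,  0.998,  1.403],
       [ 0.   ,  0.   ,  0.   ,  1.   ]])}
leaf_hinge [([264.8, 251.1], 0.78)]
leaf_pin [([241.3, 276.7], 0.83)]
catch_hinge [([336.9, 251.6], 0.6)]
catch_pin [([318.7, 275.8], 0.55)]
lever_knob [([323.5, 232.2], 0.65)]
clamp_lever [([336.7, 250.1], 0.64), ([372.1, 246.6], 0.38)]
fixture [([268.7, 252.4], 0.76)]
loupe [([202.5, 244.3], 0.44), ([242.7, 275.6], 0.26)]
copper_electrode [([212.1, 225.4], 0.6)]
cap_screw [([367.7, 241.7], 0.4)]
{'clock': 1.1, 'joints': array([ 0.948,  0.245,  1.558, -0.   ,  1.339, -0.174]), 'dq': array([ 0.   , -0.002,  0.   ,  0.001, -0.001, -0.001]), 'joint_efforts': array([  0.001, -42.953, -32.643,  -0.   ,   0.   ,   0.   ]), 'tcp_pos': array([0.282, 0.586, 0.231]), 'tool_rot': array([0.   , 0.223, 0.975, 0.   ]), 'force': array([-0.374, -0.206,  0.325]), 'moment': array([ 0.028, -0.075, -0.021]), 'finger_force': 0.0, 'grip_width': 0.08516525363711347}
```

```bash
cd pics; python3 -c "
import cv2,numpy as np
cv2.imwrite('both.png',cv2.resize(np.vstack([cv2.imread('scene0.png'),cv2.imread('top0.png')])[:, :],(400,600)))"; ls
```

```text
both.png
scene0.png
top0.png
```

View pics/scene0.png

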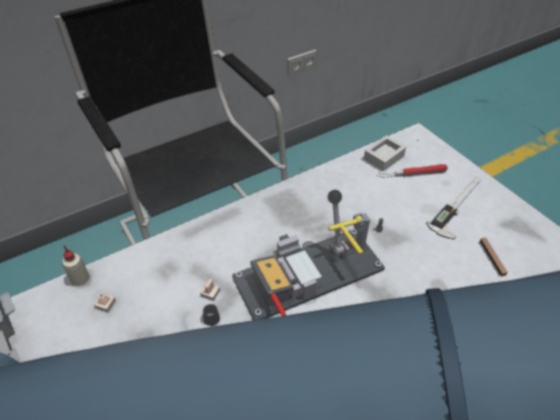

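View pics/top0.png

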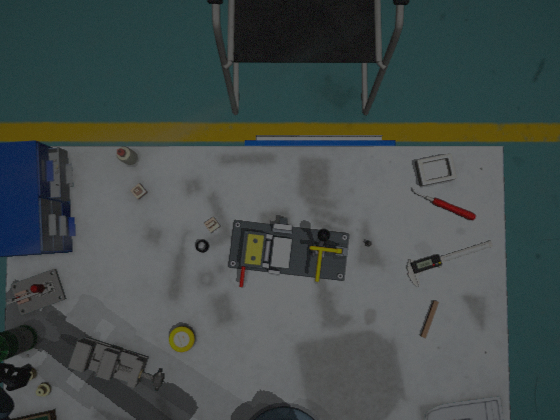

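The scene view shows the fixture at about (235–385, 235–315): the red pin's tip near (285,315), the yellow catch at (345,235) and the knob at (335,197). In the top view the fixture spans (230–348, 220–280), with the loupe at (202,245) and the arm's base at the bottom. Next I fit the fixture pose.

```bash
cat > fit.py <<'E'
from h import *
from scipy.optimize import least_squares
obs={"scene":{"lh":(288.6,274.2),"lp":(275.8,305),"ch":(357.4,219.7),"cp":(358.1,250.7),"k":(336,196.7),"l":(337.5,252.9),"o":(287.6,285.4)},
"top":{"lh":(264.8,251.1),"lp":(241.3,276.7),"cp":(318.7,275.8),"k":(323.5,232.2),"o":(268.7,252.4)}}
def model(p):
    x,y,t,lx,cx,cy=p
    L={"o":(0,0,0),"lh":(0,0,.05),"lp":(-.072,.055,.05),"ch":(cx,cy,.1),"cp":(cx-.06,cy+.045,.1),"k":(lx+.0384,-.13,.1592),"l":(lx,-.13,.035)}
    c,s=np.cos(t),np.sin(t)
    return L,lambda q:np.asarray(q,float)@np.array([[c,s,0],[-s,c,0],[0,0,1]])+[x,y,0]
def res(p):
    L,T=model(p);r=[]
    for c in obs:
        for n,v in obs[c].items(): r+=list(proj(T(L[n]),c)[0]-v)
    return np.array(r)
if __name__=="__main__":
    np.set_printoptions(precision=4,suppress=True)
    s=least_squares(res,[.43,.06,-.09,.0,0,-.18],loss="soft_l1",f_scale=1)
    p=s.x;print(p,res(p).reshape(-1,2).round(1).tolist());np.save("p.npy",p)
    L,T=model(p)
    for n in L:print(n,T(L[n]))
    # plate outline overlay at z=12mm
    pl=T([(-.055,-.208,.012),(.07,-.208,.012),(.07,.098,.012),(-.055,.098,.012)])
    out=[]
    for c,(u,v) in(("scene",(220,170)),("top",(190,195))):
        im=cv2.imread(f"pics/{c}0.png");im=cv2.resize(im[v:v+150,u:u+190],None,fx=4,fy=4,interpolation=cv2.INTER_CUBIC)
        q=lambda P:((proj(P,c)-[u,v]+.5)*4).astype(int)
        cv2.polylines(im,[q(pl)],True,(0,255,0),1)
        for n in L:cv2.drawMarker(im,tuple(map(int,q(T(L[n]))[0])),(255,0,255),0,10)
        cv2.imwrite(f"pics/ov_{c}.png",im)
    for n,a,b in(("loupe",(213.9,318),(202.5,244.3)),("cu",(208.7,291.5),(212.1,225.4)),("screw",(379,231.7),(367.7,241.7))):print(n,atz(a,"scene",0),atz(b,"top",0))
E
python3 fit.py
```

```text
[ 0.5051  0.0423 -0.1381  0.0192  0.0201 -0.1788] [[-1.0, -2.7], [1.4, 4.0], [4.4, 1.8], [-0.4, -1.8], [-1.2, -0.2], [1.2, -3.9], [-0.3, 0.4], [1.7, 0.3], [-0.3, 0.0], [-0.7, -0.4], [0.2, 2.9], [-1.7, -1.2]]
o [0.5051 0.0423 0.    ]
lh [0.5051 0.0423 0.05  ]
lp [0.4414 0.1067 0.05  ]
ch [ 0.5004 -0.1376  0.1   ]
cp [ 0.4472 -0.0848  0.1   ]
k [ 0.5443 -0.0944  0.1592]
l [ 0.5063 -0.0891  0.035 ]
loupe [0.5175 0.2076 0.    ] [0.5234 0.2117 0.    ]
cu [0.5796 0.1883 0.    ] [0.573 0.187 0.   ]
screw [ 0.5194 -0.2185  0.    ] [ 0.5298 -0.2233  0.    ]
```

View pics/ov_scene.png

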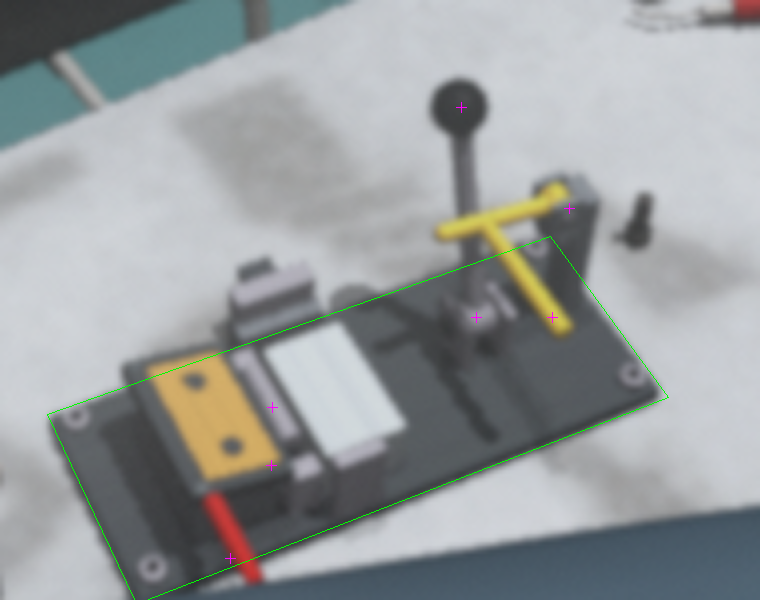

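View pics/ov_top.png

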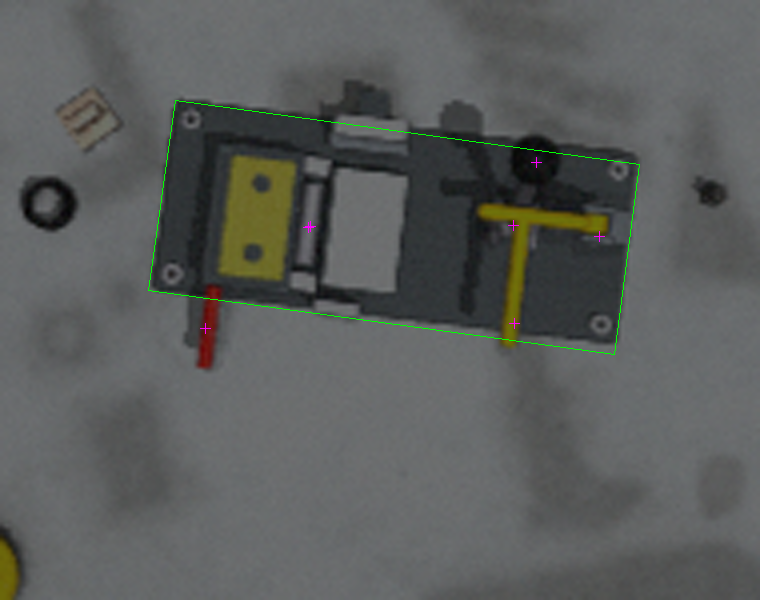

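```bash
cat > fit2.py <<'E'
from h import *
from scipy.optimize import least_squares
np.set_printoptions(precision=4,suppress=True)
S=lambda a,b:(a/4-.5+220,b/4-.5+170); T_=lambda a,b:(a/4-.5+190,b/4-.5+195)
def pts(p):
    cx,cy,lx=p[3:6]
    return {"rt":(-.097,.055,.05),"rb":(-.045,.055,.05),"yt":(cx-.08,cy+.045,.1),"yb":(cx,cy+.045,.1),"k":(lx+.0384,-.13,.1592),
     "A":(.07,.098,.012),"B":(.07,-.208,.012),"C":(-.055,-.208,.012),"D":(-.055,.098,.012)}
obs={"scene":dict(rt=S(257,577),rb=S(210,495),yt=S(565,327),yb=S(488,218),k=S(460,107),C=S(662,393),A=S(52,415)),
"top":dict(rt=T_(204,365),rb=T_(214,290),yt=T_(509,344),yb=T_(521,217),k=T_(537,160),A=T_(177,101),B=T_(640,156),C=T_(615,352),D=T_(150,291))}
def T(p,q):
    c,s=np.cos(p[2]),np.sin(p[2]);return np.asarray(q,float)@np.array([[c,s,0],[-s,c,0],[0,0,1]])+[p[0],p[1],0]
def res(p):
    return np.array([proj(T(p,pts(p)[n]),c)[0]-v for c in obs for n,v in obs[c].items()]).ravel()
s=least_squares(res,[.505,.042,-.13,0.02,-.18,.02],loss="soft_l1");p=s.x;np.save("p2.npy",p)
print(p);r=res(p).reshape(-1,2).round(1);i=0
for c in obs:
    for n in obs[c]:print(c,n,r[i]);i+=1
for n in obs["scene"]:
    o1,d1=ray(obs["scene"][n],"scene");o2,d2=ray(obs["top"][n],"top")
    A=np.c_[d1,-d2];t=np.linalg.lstsq(A,o2-o1,rcond=None)[0];a=o1+d1*t[0];b=o2+d2*t[1]
    print(n,"tri",(a+b)/2,"gap mm",((a-b)*1e3).round(1),"model",T(p,pts(p)[n]))
E
python3 fit2.py
```

```text
[ 0.5067  0.0411 -0.1266  0.0249 -0.1774  0.0173]
scene rt [-0.4  4.9]
scene rb [-0.   4.1]
scene yt [0.1 1.9]
scene yb [-0.9  1.5]
scene k [ 0.2 -0.2]
scene C [ 1.3 -0.5]
scene A [-1.2 -0.4]
top rt [-0.1  0.5]
top rb [ 0.1 -1.3]
top yt [ 0.7 -0.2]
top yb [ 1.7 -1.1]
top k [0.1 0.1]
top A [-0.2 -0.5]
top B [0.1 0.5]
top C [ 0.7 -0.8]
top D [ 0.3 -0.3]
rt tri [0.4195 0.1064 0.0631] gap mm [-0.5 -0.7 -0. ] model [0.4175 0.1079 0.05  ]
rb tri [0.4671 0.1013 0.0663] gap mm [1.  1.5 0.1] model [0.469  0.1013 0.05  ]
yt tri [ 0.4352 -0.0814  0.1074] gap mm [-0.4 -0.5  0.1] model [ 0.4354 -0.0833  0.1   ]
yb tri [ 0.5112 -0.0898  0.1103] gap mm [-2.  -2.4  0.2] model [ 0.5147 -0.0934  0.1   ]
k tri [ 0.5458 -0.0946  0.1585] gap mm [-0. -0.  0.] model [ 0.5456 -0.0949  0.1592]
C tri [ 0.4248 -0.1552  0.0136] gap mm [ 1.9  2.1 -0.4] model [ 0.4259 -0.1583  0.012 ]
A tri [0.5869 0.1284 0.0117] gap mm [-0.8 -1.4 -0.2] model [0.5886 0.1295 0.012 ]
```

```bash
sed -i 's|cx,cy,lx=p\[3:6\]|cx,cy,lx,al,ac=p[3:8];C,S,c,s=np.cos(al),np.sin(al),np.cos(ac),np.sin(ac);y1,z1,y2,z2=.055*C,.05+.055*S,cy+.045*c,.1+.045*s|; s|"rt":.*"k"|"rt":(-.097,y1,z1),"rb":(-.045,y1,z1),"yt":(cx-.08,y2,z2),"yb":(cx,y2,z2),"k"|; s|-.18,.02\]|-.18,.02,.2,.2]|' fit2.py; python3 fit2.py; python3 -c "
from h import *
for n in('leaf_pin','leaf_hinge'): print(n)
from fit2 import p"|tail -0
```

```text
Traceback (most recent call last):
  File "fit2.py", line 15, in <module>
    s=least_squares(res,[.505,.042,-.13,0.02,-.18,.02,.2,.2],loss="soft_l1");p=s.x;np.save("p2.npy",p)
  File "fit2.py", line 14, in res
    return np.array([proj(T(p,pts(p)[n]),c)[0]-v for c in obs for n,v in obs[c].items()]).ravel()
                     ~~~~^^^^^^^^^^^^^^^^^^
  File "h.py", line 5, in proj
    k=viewer.calibration(c);W=np.array(k["world_from_camera"]);f=210/np.tan(np.radians(k["fovy"])/2)
ValueError: time passes only in moves, steps and waits
Exception ignored on flushing sys.stdout:
BrokenPipeError: [Errno 32] Broken pipe
```

```bash
cat >> h.py <<'E'
import os,pickle
if os.path.exists("cal.pkl"): CAL=pickle.load(open("cal.pkl","rb"))
else:
    CAL={c:viewer.calibration(c) for c in("scene","top")};pickle.dump(CAL,open("cal.pkl","wb"))
E
sed -i 's/k=viewer.calibration(c)/k=CAL[c]/' h.py; python3 fit2.py
```

```text
[ 0.5065  0.0419 -0.1285  0.0234 -0.1751  0.0177  0.2672  0.1922]
scene rt [0.2 0.7]
scene rb [ 0.5 -0.3]
scene yt [0.1 0.3]
scene yb [-0.9 -0.2]
scene k [-0.1 -0.1]
scene C [ 1.2 -0.1]
scene A [-1.5 -0.3]
top rt [-0.1  1.1]
top rb [ 0.1 -0.9]
top yt [-0.1  0.8]
top yb [ 0.9 -0.3]
top k [-0.1  0.1]
top A [-0.4 -0.4]
top B [-0.1  0.7]
top C [ 0.3 -0.6]
top D [-0.1 -0.3]
rt tri [0.4195 0.1064 0.0631] gap mm [-0.5 -0.7 -0. ] model [0.4171 0.107  0.0645]
rb tri [0.4671 0.1013 0.0663] gap mm [1.  1.5 0.1] model [0.4687 0.1003 0.0645]
yt tri [ 0.4352 -0.0814  0.1074] gap mm [-0.4 -0.5  0.1] model [ 0.4336 -0.0807  0.1086]
yb tri [ 0.5112 -0.0898  0.1103] gap mm [-2.  -2.4  0.2] model [ 0.5129 -0.091   0.1086]
k tri [ 0.5458 -0.0946  0.1585] gap mm [-0. -0.  0.] model [ 0.5455 -0.0942  0.1592]
C tri [ 0.4248 -0.1552  0.0136] gap mm [ 1.9  2.1 -0.4] model [ 0.4253 -0.1573  0.012 ]
A tri [0.5869 0.1284 0.0117] gap mm [-0.8 -1.4 -0.2] model [0.5885 0.1301 0.012 ]
```

Call:
carry_out(
  steps=[
    [0, [0, 0, 0], -0.107],
    [0, [0, 0, 0], -0.107],
    [0, [0, 0, 0], -0.108],
    [0, [-20, -42, 0], 0],
    [0, [-20, -42, 0], 0],
    [0, [-20, -42, 0], 0],
    [0, [-20, -42, 0], 0],
    [0, [-20, -42, 0], 0],
  ],
  grip_force=30,
)

```text
clock: 1.9
tcp_pos: [0.3549, 0.363, 0.2315]
tool_rot: [0.0, 0.063, 0.998, 0.0]
force: [1.0, -0.2, 0.4]
grip_width: 0.0429
finger_force: 0.0
```

Call:
carry_out(
  steps=[
    [0, [-20, -42, 0], 0],
    [0, [-20, -42, 0], 0],
    [0, [-20, -42, 0], 0],
    [0, [-20, -42, 0], 0],
    [0, [-20, -42, 0], 0],
    [0, [0, 0, 0], 0],
  ],
)

```text
clock: 2.5
tcp_pos: [0.4288, 0.1395, 0.2317]
tool_rot: [0.001, 0.067, 0.998, -0.001]
force: [-0.0, -0.1, 0.7]
grip_width: 0.0427
finger_force: 0.0
```

```bash
cat > d.py <<'E'
from h import *
import sys
np.set_printoptions(precision=1,suppress=True)
p=np.load("p2.npy");o=manip.get_obs()
Rt=R.from_quat(np.roll(o["tool_rot"],-1)).as_matrix()
c,s=np.cos(p[2]),np.sin(p[2]);F=np.array([[c,-s,0],[s,c,0],[0,0,1]])
loc=F.T@(o["tcp_pos"]-[p[0],p[1],0])
print("clock",o["clock"],"tcp local mm",loc*1e3,"F local",F.T@o["force"],"w",o["grip_width"]*1e3,"yaw err",np.degrees(np.arctan2((F.T@Rt)[0,1],(F.T@Rt)[1,1])))
if len(sys.argv)>3:
    t=np.array(list(map(float,sys.argv[1:4])));print("tool shift mm",Rt.T@F@(t-loc*1e3))
E
python3 d.py -78 53 44
```

```text
clock 2.5 tcp local mm [-89.6  86.8 231.7] F local [-0.  -0.1  0.7] w 42.70828034109417 yaw err 0.3270129938874598
tool shift mm [-11.5 -33.6 187.8]
```

Call:
carry_out(
  steps=[
    [0, [-11.5, -33.6, 20], 0.005],
    [0, [0, 0, 45], 0],
    [0, [0, 0, 40], 0],
    [0, [0, 0, 30], 0],
    [0, [0, 0, 0], 0],
  ],
)

```text
clock: 3.0
tcp_pos: [0.4307, 0.1093, 0.0923]
tool_rot: [-0.005, 0.066, 0.998, -0.0]
force: [-0.6, -0.4, -0.2]
grip_width: 0.0427
finger_force: 0.0
```

```bash
python3 d.py -78 53 44; python3 - <<'E'
from h import *
ims=[]
for c,(u,v) in(("scene",(220,190)),("top",(190,195))):
    im=viewer.snapshot(c)[:,:,::-1];ims.append(cv2.resize(im[v:v+140,u:u+190],None,fx=2.1,fy=2.1))
cv2.imwrite("pics/c1.png",np.vstack(ims))
E
```

```text
clock 3.0 tcp local mm [-83.9  57.1  92.3] F local [-0.5 -0.5 -0.2] w 42.65324098850594 yaw err 0.17362309239452473
tool shift mm [-6.3 -4.  48.2]
```

View pics/c1.png

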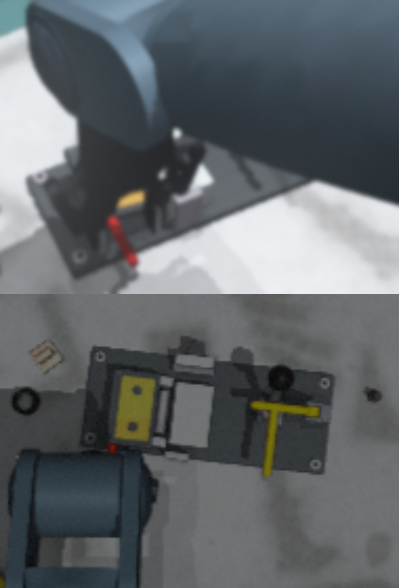

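The scene crop shows the open fingers straddling the red pin at about (120,240); the top crop shows the wrist centred over it at about (85,480). I'll descend and close.

Call:
carry_out(
  steps=[
    [0, [-6, -4, 25], 0],
    [0, [0, 0, 23], 0],
    [0, [0, 0, 0], 0],
    [1, [0, 0, 0], 0],
    [1, [0, 0, 0], 0],
    [1, [0, 0, 0], 0],
    [1, [0, 0, 0], 0],
    [1, [0, 0, 0], 0],
  ],
)

```text
clock: 3.9
tcp_pos: [0.4416, 0.1046, 0.0497]
tool_rot: [0.002, 0.066, 0.998, 0.001]
force: [3.0, 5.4, 3.1]
grip_width: 0.0086
finger_force: 29.5
```

```bash
python3 d.py -78 53 44
```

```text
clock 3.9 tcp local mm [-72.5  53.9  49.7] F local [2.2 5.7 3.1] w 8.630713574098046 yaw err 0.19513551804429852
tool shift mm [ 5.5 -0.9  5.7]
```

```bash
python3 -c "
import numpy as np
for r,a,b,n in((55,.267,3.16,24),(45,.19,2.62,16)):
    t=np.linspace(a,b,n+1);d=np.round(np.c_[np.diff(r*np.cos(t)),-np.diff(r*np.sin(t))],1);print(d.tolist())"
```

```text
[[-2.1, -6.3], [-2.9, -6.0], [-3.6, -5.6], [-4.2, -5.1], [-4.8, -4.6], [-5.3, -4.0], [-5.7, -3.3], [-6.1, -2.6], [-6.4, -1.8], [-6.5, -1.0], [-6.6, -0.3], [-6.6, 0.5], [-6.5, 1.3], [-6.3, 2.1], [-6.0, 2.8], [-5.6, 3.5], [-5.1, 4.2], [-4.6, 4.8], [-4.0, 5.3], [-3.3, 5.7], [-2.6, 6.1], [-1.8, 6.4], [-1.1, 6.5], [-0.3, 6.6]]
[[-1.8, -6.6], [-2.8, -6.2], [-3.7, -5.7], [-4.5, -5.1], [-5.2, -4.4], [-5.8, -3.5], [-6.3, -2.6], [-6.6, -1.6], [-6.8, -0.6], [-6.8, 0.4], [-6.7, 1.4], [-6.4, 2.4], [-5.9, 3.4], [-5.4, 4.2], [-4.7, 5.0], [-3.8, 5.6]]
```

Call:
carry_out(
  steps=[
    [1, [0, -2, -6.3], 0],
    [1, [0, -3, -6], 0],
    [1, [0, -3.6, -5.6], 0],
    [1, [0, -4.2, -5.1], 0],
    [1, [0, -4.8, -4.6], 0],
    [1, [0, -5.3, -4], 0],
    [1, [0, -5.7, -3.3], 0],
    [1, [0, -6, -2.6], 0],
  ],
  grip_force=35,
)

```text
clock: 4.7
tcp_pos: [0.4388, 0.0748, 0.0913]
tool_rot: [0.003, 0.067, 0.998, 0.006]
force: [-2.9, 18.3, 27.0]
grip_width: 0.0082
finger_force: 35.5
```

```bash
python3 d.py
```

```text
clock 4.7 tcp local mm [-71.4  23.9  91.3] F local [-5.2 17.8 27. ] w 8.199421960360738 yaw err 0.2995365518043594
```

```bash
python3 - <<'E'
from h import *
ims=[]
for c,(u,v) in(("scene",(230,210)),("top",(200,200))):
    im=viewer.snapshot(c)[:,:,::-1];ims.append(cv2.resize(im[v:v+110,u:u+145],None,fx=5 if c=="scene" else 5,fy=5 ,interpolation=cv2.INTER_CUBIC))
    print(c,[(d["xy"],d["score"]) for d in viewer.spot_point("leaf_pin",c)[:1]])
cv2.imwrite("pics/c2.png",ims[0]);cv2.imwrite("pics/c2t.png",ims[1])
E
```

```text
scene [([294.0, 291.5], 0.71)]
top [([256.1, 277.4], 0.88)]
```

View pics/c2.png

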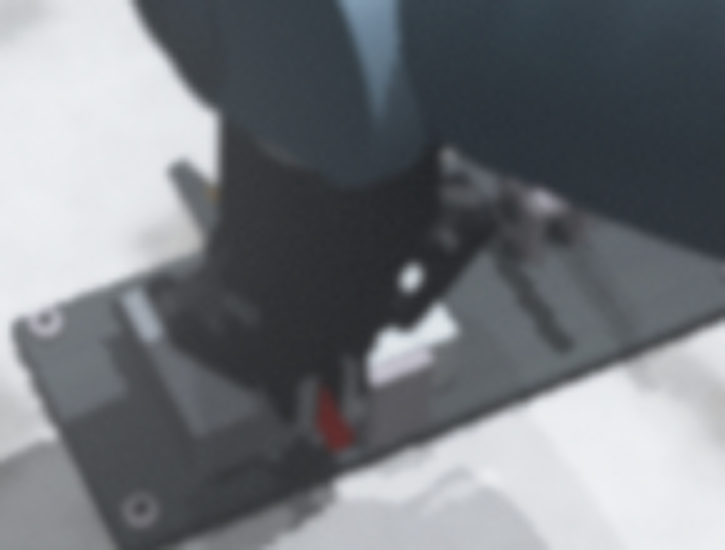

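```bash
python3 - <<'E'
from h import *
p=np.load("p2.npy");c,s=np.cos(p[2]),np.sin(p[2]);F=np.array([[c,-s,0],[s,c,0],[0,0,1]])
print("wanted tip px",230+339/5,210+440/5)
for a in np.arange(.8,1.5,.1):
    L=np.array([-.097,.055*np.cos(a),.05+.055*np.sin(a)]);print(round(a,1),L,proj(F@L+[p[0],p[1],0],"scene"))
o,d=ray((230+339/5,210+440/5),"scene")
o2=F.T@(o-[p[0],p[1],0]);d2=F.T@d;print("at x=-97:",o2+d2*(-.097-o2[0])/d2[0])
E
```

```text
wanted tip px 297.8 298.0
0.8 [-0.097       0.03831887  0.08945458] [[291.34724491 304.11500565]]
0.9 [-0.097       0.03418855  0.09308298] [[293.42700781 302.20384444]]
1.0 [-0.097       0.02971663  0.0962809 ] [[295.67605625 300.35228013]]
1.1 [-0.097       0.02494779  0.0990164 ] [[298.06934826 298.58156604]]
1.2 [-0.097       0.01992968  0.10126215] [[300.57987732 296.91202447]]
1.3 [-0.097       0.01471244  0.1029957 ] [[303.17907832 295.36272621]]
1.4 [-0.097       0.00934819  0.10419974] [[305.83726764 293.95119352]]
at x=-97: [-0.097       0.02556356  0.10128758]
```

The scene crop shows the carrier standing up, with the pin tip at about (340,440). The pin sits nearer the fingertips than it should, so I'll reseat the grip here.

Call:
carry_out(
  steps=[
    [0.3, [0, 0, 0], 0],
    [0.3, [0, 5, 0], 0],
    [0.3, [0, 0, 0], 0],
    [0.3, [0, 0, 0], 0],
  ],
  grip_force=35,
)

```text
clock: 5.3
tcp_pos: [0.4353, 0.0748, 0.0851]
tool_rot: [-0.001, 0.066, 0.998, -0.0]
force: [-0.8, -0.2, 0.7]
grip_width: 0.03
finger_force: 0.0
```

```bash
python3 d.py -76 25 81
```

```text
clock 5.3 tcp local mm [-74.9  23.5  85.1] F local [-0.7 -0.3  0.7] w 29.964200056968632 yaw err 0.18274850386421065
tool shift mm [1.1 1.5 4.1]
```

Call:
carry_out(
  steps=[
    [0.3, [1, 1.5, 4], 0],
    [0.3, [0, 0, 0], 0],
    [1, [0, 0, 0], 0],
    [1, [0, 0, 0], 0],
    [1, [0, 0, 0], 0],
    [1, [0, 0, 0], 0],
  ],
)

```text
clock: 5.9
tcp_pos: [0.4349, 0.0762, 0.0815]
tool_rot: [-0.0, 0.066, 0.998, -0.0]
force: [0.2, -2.8, -2.2]
grip_width: 0.0089
finger_force: 34.0
```

```bash
python3 d.py;python3 -c "
import numpy as np
t=np.linspace(1.1,3.14,17);d=np.round(np.c_[np.diff(55*np.cos(t)),-np.diff(55*np.sin(t))],1);print(d.tolist())"
```

```text
clock 5.9 tcp local mm [-75.4  24.8  81.5] F local [ 0.5 -2.7 -2.2] w 8.890021970820678 yaw err 0.17378544796856876
[[-6.4, -2.8], [-6.7, -1.9], [-6.9, -1.1], [-7.0, -0.2], [-7.0, 0.7], [-6.8, 1.6], [-6.6, 2.5], [-6.2, 3.3], [-5.7, 4.0], [-5.2, 4.7], [-4.5, 5.3], [-3.8, 5.9], [-3.0, 6.3], [-2.2, 6.7], [-1.3, 6.9], [-0.5, 7.0]]
```

Call:
carry_out(
  steps=[
    [1, [0, -6.4, -2.8], 0],
    [1, [0, -6.7, -1.9], 0],
    [1, [0, -6.9, -1.1], 0],
    [1, [0, -7, -0.2], 0],
    [1, [0, -7, 0.7], 0],
    [1, [0, -6.8, 1.6], 0],
  ],
)

```text
clock: 6.5
tcp_pos: [0.4304, 0.0363, 0.087]
tool_rot: [0.001, 0.066, 0.998, 0.001]
force: [-3.0, 3.0, 10.2]
grip_width: 0.0086
finger_force: 35.2
```

```bash
python3 d.py
```

```text
clock 6.5 tcp local mm [-74.8 -15.3  87. ] F local [-3.4  2.6 10.2] w 8.643743314118574 yaw err 0.22346405819535695
```

Call:
carry_out(
  steps=[
    [1, [0, -6.6, 1], 0],
    [1, [0, -6.2, 2.5], 0],
    [1, [0, -5.7, 3.5], 0],
    [1, [0, -5.2, 4.5], 0],
    [1, [0, -4.5, 5.3], 0],
    [1, [0, -3.8, 5.9], 0],
  ],
)

```text
clock: 7.1
tcp_pos: [0.4266, 0.0038, 0.0635]
tool_rot: [0.001, 0.066, 0.998, 0.0]
force: [1.6, 4.1, 6.4]
grip_width: 0.0087
finger_force: 34.8
```

```bash
python3 d.py
```

```text
clock 7.1 tcp local mm [-74.4 -48.   63.5] F local [1.  4.3 6.4] w 8.706768886300038 yaw err 0.21304632832283868
```

Call:
carry_out(
  steps=[
    [1, [0, -3, 6], 0],
    [1, [0, -2.2, 6.7], 0],
    [1, [0, -1.3, 6.9], 0],
    [1, [0, -0.5, 7], 0],
    [1, [0, 0, 5], 0],
    [1, [0, 0, 0], 0],
  ],
)

```text
clock: 7.7
tcp_pos: [0.4262, -0.0034, 0.0335]
tool_rot: [-0.0, 0.065, 0.998, -0.001]
force: [-8.0, 1.8, 30.0]
grip_width: 0.0084
finger_force: 38.7
```

```bash
python3 d.py
```

```text
clock 7.7 tcp local mm [-73.9 -55.2  33.5] F local [-8.2  0.7 30. ] w 8.378235766382343 yaw err 0.13447418341252257
```

Call:
carry_out(
  steps=[
    [0.3, [0, 0, -5], 0],
    [0.3, [0, 0, 0], 0],
    [0.3, [0, 0, 0], 0],
    [0.3, [0, 0, -35], 0],
    [0.3, [0, 0, -45], 0],
    [0.3, [0, -10, -45], 0],
    [0, [0, -40, -20], 0],
    [0, [0, 0, 0], 0],
  ],
)

```text
clock: 8.5
tcp_pos: [0.4198, -0.0557, 0.1845]
tool_rot: [0.003, 0.068, 0.998, -0.002]
force: [0.0, 0.6, -0.1]
grip_width: 0.0431
finger_force: 0.0
```

```bash
python3 d.py -40 -131 150; python3 - <<'E'
from h import *
ims=[]
for c,(u,v) in(("scene",(220,190)),("top",(190,195))):
    im=viewer.snapshot(c)[:,:,::-1];ims.append(cv2.resize(im[v:v+140,u:u+190],None,fx=2.1,fy=2.1))
cv2.imwrite("pics/c3.png",np.vstack(ims))
E
```

```text
clock 8.5 tcp local mm [ -73.5 -107.9  184.5] F local [-0.1  0.6 -0.1] w 43.123398302533005 yaw err 0.4054220858927904
tool shift mm [-33.5 -22.7  34.8]
```

View pics/c3.png

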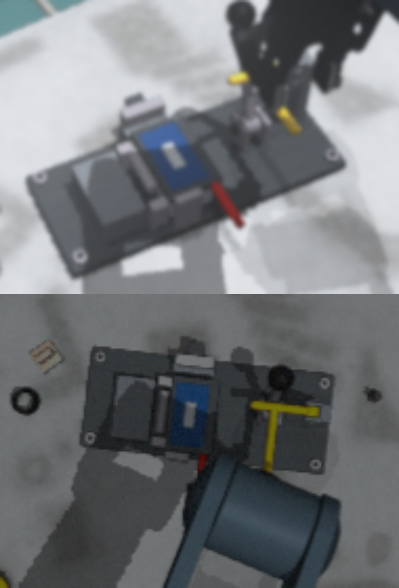

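The carrier lies blue face up on the right rest, at about (172,155) in the scene crop. Now the catch.

Call:
carry_out(
  steps=[
    [0, [-16, -12, 0], 0],
    [0, [-17, -11, 10], 0.005],
    [0, [0, 0, 25], 0],
    [0, [0, 0, 0], 0],
    [0, [0, 0, 0], 0],
  ],
)

```text
clock: 9.1
tcp_pos: [0.4465, -0.0781, 0.1445]
tool_rot: [-0.002, 0.068, 0.998, 0.001]
force: [0.6, -0.1, 0.1]
grip_width: 0.0429
finger_force: 0.0
```

```bash
python3 d.py -40 -131 89.5
```

```text
clock 9.1 tcp local mm [ -44.1 -126.7  144.5] F local [ 0.6 -0.1  0.1] w 42.913412716693315 yaw err 0.4136613871860811
tool shift mm [-4.4 -4.3 55. ]
```

Call:
carry_out(
  steps=[
    [0, [-2, -2, 20], 0],
    [0, [0, 0, 20], 0],
    [0, [0, 0, 14], 0],
    [0, [0, 0, 0], 0],
    [0, [0, 0, 0], 0],
    [0, [0, 0, 0], 0],
  ],
)

```text
clock: 9.7
tcp_pos: [0.4504, -0.0818, 0.0936]
tool_rot: [0.001, 0.068, 0.998, -0.0]
force: [-0.0, -0.6, 0.3]
grip_width: 0.0426
finger_force: 0.0
```

```bash
python3 d.py -40 -131 89.5
```

```text
clock 9.7 tcp local mm [ -39.8 -129.9   93.6] F local [ 0.1 -0.6  0.3] w 42.57566787193639 yaw err 0.45272139141548684
tool shift mm [ 0.2 -1.1  4.1]
```

Call:
carry_out(
  steps=[
    [0, [0, -1, 4], 0.007],
    [0, [0, 0, 0], 0],
    [1, [0, 0, 0], 0],
    [1, [0, 0, 0], 0],
    [1, [0, 0, 0], 0],
    [1, [0, 0, 0], 0],
    [1, [0, 0, 0], 0],
  ],
  grip_force=25,
)

```text
clock: 10.4
tcp_pos: [0.4495, -0.0821, 0.0882]
tool_rot: [0.0, 0.072, 0.997, 0.0]
force: [1.4, 5.6, 2.4]
grip_width: 0.0089
finger_force: 24.5
```

```bash
python3 d.py -40 -131 89.5
```

```text
clock 10.4 tcp local mm [ -40.7 -130.3   88.2] F local [0.7 5.8 2.4] w 8.85901074913176 yaw err 0.8593047149672612
tool shift mm [-0.7 -0.7 -1.3]
```

Gripped. I'll follow the catch's arc.

Call:
carry_out(
  steps=[
    [1, [0, -1.8, -6.6], -0.014],
    [1, [0, -2.8, -6.2], 0],
    [1, [0, -3.7, -5.7], 0],
    [1, [0, -4.5, -5.1], 0],
    [1, [0, -5.2, -4.4], 0],
  ],
)

```text
clock: 10.9
tcp_pos: [0.447, -0.096, 0.1172]
tool_rot: [-0.001, 0.065, 0.998, 0.006]
force: [-2.9, 25.9, 18.3]
grip_width: 0.0088
finger_force: 26.6
```

```bash
python3 d.py
```

```text
clock 10.9 tcp local mm [ -41.4 -144.4  117.2] F local [-6.2 25.3 18.3] w 8.784444246277667 yaw err 0.13807208965452925
```

```bash
python3 -c "
import numpy as np
t=np.linspace(.8,2.65,14);d=np.round(np.c_[np.diff(45*np.cos(t)),-np.diff(45*np.sin(t))],1);print(d.tolist())"
```

```text
[[-4.9, -4.1], [-5.4, -3.4], [-5.9, -2.6], [-6.2, -1.7], [-6.3, -0.8], [-6.4, 0.1], [-6.3, 1.0], [-6.1, 1.9], [-5.8, 2.7], [-5.3, 3.5], [-4.8, 4.2], [-4.1, 4.9], [-3.4, 5.4]]
```

Call:
carry_out(
  steps=[
    [1, [0, 3, -3], 0],
    [1, [0, -3, -4], 0],
    [1, [0, -5.5, -3.5], 0],
    [1, [0, 0, 0], 0],
  ],
)

```text
clock: 11.3
tcp_pos: [0.4465, -0.1063, 0.1276]
tool_rot: [-0.0, 0.065, 0.998, 0.0]
force: [-1.5, 5.4, 7.6]
grip_width: 0.0088
finger_force: 25.1
```

```bash
python3 d.py
```

```text
clock 11.3 tcp local mm [ -40.6 -154.7  127.6] F local [-2.2  5.1  7.6] w 8.822529210978733 yaw err 0.11522187837952486
```

Call:
carry_out(
  steps=[
    [1, [0, -5.5, -3.5], 0],
    [1, [0, -6.2, -2], 0],
    [1, [0, -6.3, -1], 0],
    [1, [0, -6.4, 0], 0],
    [1, [0, -6.3, 1], 0],
    [1, [0, 0, 0], 0],
  ],
)

```text
clock: 11.9
tcp_pos: [0.4427, -0.1383, 0.133]
tool_rot: [0.001, 0.065, 0.998, -0.001]
force: [-0.4, -1.7, 4.2]
grip_width: 0.009
finger_force: 24.8
```

```bash
python3 d.py
```

```text
clock 11.9 tcp local mm [ -40.2 -186.9  133. ] F local [-0.1 -1.7  4.2] w 9.043143276070376 yaw err 0.13679752385989377
```

Call:
carry_out(
  steps=[
    [1, [0, -6.2, 1.9], 0],
    [1, [0, -5.8, 2.7], 0],
    [1, [0, -5.3, 3.5], 0],
    [1, [0, -4.8, 4.2], 0],
    [1, [0, -4.1, 4.9], 0],
    [1, [0, -3.4, 5.4], 0],
    [1, [0, -2, 4], 0],
    [1, [0, 0, 0], 0],
  ],
)

```text
clock: 12.7
tcp_pos: [0.4397, -0.1661, 0.1082]
tool_rot: [0.001, 0.065, 0.998, 0.003]
force: [-2.7, 17.3, 27.4]
grip_width: 0.0089
finger_force: 29.7
```

```bash
python3 d.py
```

```text
clock 12.7 tcp local mm [ -39.6 -214.8  108.2] F local [-4.9 16.8 27.4] w 8.906304698942186 yaw err 0.11594511806252242
```

Call:
carry_out(
  steps=[
    [1, [0, 4, -7], 0],
    [0.2, [0, 0, 0], 0],
    [0.2, [0, 0, 0], 0],
    [0.2, [0, 0, -25], 0],
    [0.2, [0, 0, -45], 0],
    [0.2, [0, 0, -45], 0],
    [-0.4, [0, 20, -10], 0],
    [-0.4, [0, 0, 0], 0],
  ],
)

```text
clock: 13.5
tcp_pos: [0.4419, -0.1437, 0.239]
tool_rot: [0.001, 0.064, 0.998, -0.001]
force: [0.3, -0.9, -0.4]
grip_width: 0.0597
finger_force: 0.0
```

```bash
python3 d.py 56 -130 205;  python3 - <<'E'
from h import *
ims=[]
for c,(u,v) in(("scene",(220,170)),("top",(190,195))):
    im=viewer.snapshot(c)[:,:,::-1];ims.append(cv2.resize(im[v:v+140,u:u+190],None,fx=2.1,fy=2.1))
    print(c,[(d["xy"],d["score"]) for d in viewer.spot_point("lever_knob",c)[:1]])
cv2.imwrite("pics/c4.png",np.vstack(ims))
E
```

```text
clock 13.5 tcp local mm [ -40.3 -192.3  239. ] F local [ 0.4 -0.9 -0.4] w 59.69505306021902 yaw err 0.01392087302895598
tool shift mm [-96.2  62.4  34.1]
scene [([336.2, 195.4], 0.58)]
top [([325.6, 235.7], 0.46)]
```

View pics/c4.png

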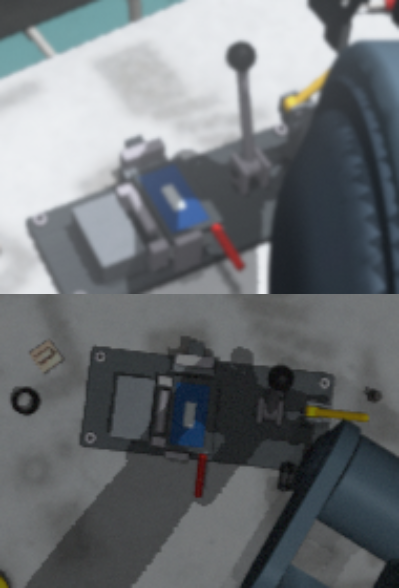

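The catch lies over to the right, at about (335,413) in the top crop; the knob is clear at (280,378). I'll go above the knob.

Call:
carry_out(
  steps=[
    [-0.4, [-32, 21, 5], 0],
    [-0.4, [-32, 21, 10], 0],
    [-0.4, [-32, 20, 15], 0],
    [-0.4, [0, 0, 0], 0],
    [-0.4, [0, 0, 0], 0],
    [-0.4, [0, 0, 0], 0],
  ],
)

```text
clock: 14.3
tcp_pos: [0.5438, -0.0954, 0.2072]
tool_rot: [-0.001, 0.065, 0.998, -0.0]
force: [0.3, -0.3, 0.6]
grip_width: 0.0597
finger_force: 0.0
```

```bash
python3 d.py 56 -130 139
```

```text
clock 14.3 tcp local mm [  54.6 -131.4  207.2] F local [ 0.4 -0.2  0.6] w 59.705234688196605 yaw err 0.12078477039417235
tool shift mm [-1.5  1.4 68.2]
```

Call:
carry_out(
  steps=[
    [-0.4, [-1, 1, 24], 0],
    [-0.4, [0, 0, 24], 0],
    [-0.4, [0, 0, 19], 0],
    [-0.4, [0, 0, 0], 0],
    [-0.4, [0, 0, 0], 0],
    [-0.4, [0, 0, 0], 0],
  ],
)

```text
clock: 14.9
tcp_pos: [0.5465, -0.0947, 0.1425]
tool_rot: [0.001, 0.065, 0.998, -0.001]
force: [0.8, 0.1, 0.5]
grip_width: 0.0598
finger_force: 0.0
```

Call:
carry_out(
  steps=[
    [1, [0, 0, 0], 0],
    [1, [0, 0, 0], 0],
    [1, [0, 0, 0], 0],
    [1, [0, 0, 0], 0],
    [1, [0, 0, 0], 0],
  ],
  grip_force=60,
)

```text
clock: 15.4
tcp_pos: [0.5465, -0.0933, 0.142]
tool_rot: [0.001, 0.065, 0.998, 0.001]
force: [-2.0, 4.0, 4.9]
grip_width: 0.0271
finger_force: 58.6
```

```bash
python3 d.py 56 -130 139
```

```text
clock 15.4 tcp local mm [  57. -129.  142.] F local [-2.5  3.7  4.9] w 27.12218630535226 yaw err 0.08053753566783006
tool shift mm [ 1. -1.  3.]
```

Call:
carry_out(
  steps=[
    [1, [10, 0, -2.7], 0],
    [1, [10.2, 0, -1.9], 0],
    [1, [10.4, 0, -1.1], 0],
    [1, [10.4, 0, -0.3], 0],
    [1, [10.4, 0, 0.5], 0],
    [1, [0, 0, 0], 0],
  ],
  grip_force=70,
)

```text
clock: 16.0
tcp_pos: [0.4933, -0.087, 0.1456]
tool_rot: [-0.001, 0.065, 0.998, 0.0]
force: [0.3, 0.4, -0.0]
grip_width: 0.0
finger_force: 0.0
```

```bash
python3 d.py
```

```text
clock 16.0 tcp local mm [   3.4 -129.6  145.6] F local [ 0.2  0.4 -0. ] w 0.03471023242740594 yaw err 0.09114469452859107
```

Call:
carry_out(
  steps=[
    [0, [0, 0, -45], 0],
    [-0.4, [20, 0, -45], 0],
    [-0.4, [45, -20, 0], 0],
    [-0.4, [45, 0, 0], 0],
    [-0.4, [45, 0, 0], 0],
    [-0.4, [0, 0, 0], 0],
  ],
)

```text
clock: 16.6
tcp_pos: [0.3353, -0.0862, 0.2357]
tool_rot: [0.001, 0.066, 0.998, -0.001]
force: [0.5, -0.9, -0.1]
grip_width: 0.0598
finger_force: 0.0
```

```bash
python3 d.py 56 -130 205;  python3 - <<'E'
from h import *
ims=[]
for c,(u,v) in(("scene",(300,170)),("top",(285,200))):
    im=viewer.snapshot(c)[:,:,::-1];ims.append(cv2.resize(im[v:v+75,u:u+100],None,fx=7,fy=4*7/4,interpolation=cv2.INTER_CUBIC)[:,:])
    print(c,[(d["xy"],d["score"]) for d in viewer.spot_point("lever_knob",c)[:1]],[(d["extent"],d["score"]) for d in viewer.find_in("clamp_lever",c)[:1]])
cv2.imwrite("pics/c5.png",cv2.resize(np.vstack(ims),(400,600)))
E
```

```text
clock 16.6 tcp local mm [-153.4 -149.   235.7] F local [ 0.6 -0.9 -0.1] w 59.75752290505456 yaw err 0.1854910861155743
tool shift mm [-209.3   19.7   31.1]
scene [([334.6, 196.5], 0.81)] [([326.2, 193.5, 343.9, 251.1], 0.75)]
top [([323.3, 236.1], 0.54)] [([318.3, 230.8, 326.6, 257.5], 0.68)]
```

View pics/c5.png

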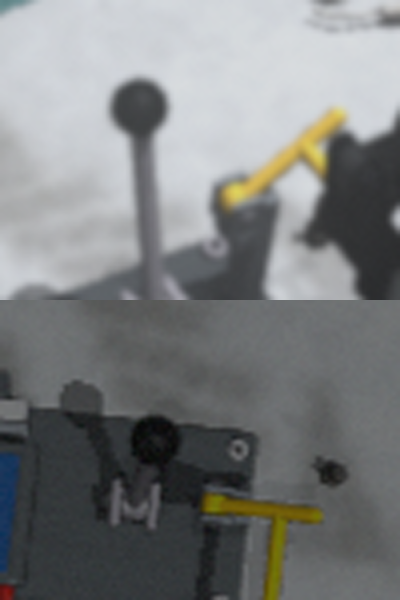

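The lever is back at rest, with the knob at about (139,107) in the scene crop and (155,440) in the top crop, exactly where I had it. The grip was too high on the ball, because the pads sit farther back when they are open this wide. I'll regrip about 7 mm lower and harder.

Call:
carry_out(
  steps=[
    [-0.4, [-45, 10, 0], 0],
    [-0.4, [-45, 10, 0], 0],
    [-0.4, [-45, 0, 0], 0],
    [-0.4, [-45, 0, 10], 0],
    [-0.4, [-29, 0, 20], 0],
    [-0.4, [0, 0, 0], 0],
    [-0.4, [0, 0, 0], 0],
    [-0.4, [0, 0, 0], 0],
  ],
)

```text
clock: 17.7
tcp_pos: [0.5483, -0.0942, 0.2063]
tool_rot: [-0.0, 0.065, 0.998, -0.0]
force: [-0.1, 0.5, 0.5]
grip_width: 0.0599
finger_force: 0.0
```

```bash
python3 d.py 56 -130 134
```

```text
clock 17.7 tcp local mm [  58.8 -129.6  206.3] F local [-0.2  0.5  0.5] w 59.865014173644354 yaw err 0.06113791835007369
tool shift mm [ 2.8 -0.4 72.3]
```

Call:
carry_out(
  steps=[
    [-0.4, [2.3, 0, 26], 0],
    [-0.4, [0, 0, 26], 0],
    [-0.4, [0, 0, 21], 0],
    [-0.4, [0, 0, 0], 0],
    [-0.4, [0, 0, 0], 0],
    [-0.4, [0, 0, 0], 0],
    [-0.4, [0, 0, 0], 0],
  ],
)

```text
clock: 18.4
tcp_pos: [0.547, -0.0944, 0.135]
tool_rot: [0.002, 0.065, 0.998, -0.0]
force: [-0.2, -0.3, 0.2]
grip_width: 0.0597
finger_force: 0.0
```

Call:
carry_out(
  steps=[
    [1, [0, 0, 0], 0],
    [1, [0, 0, 0], 0],
    [1, [0, 0, 0], 0],
    [1, [0, 0, 0], 0],
    [1, [0, 0, 0], 0],
  ],
  grip_force=80,
)

```text
clock: 18.9
tcp_pos: [0.5466, -0.0933, 0.1341]
tool_rot: [0.001, 0.065, 0.998, 0.001]
force: [-0.7, 4.3, 5.2]
grip_width: 0.0274
finger_force: 78.1
```

```bash
python3 d.py 56 -130 134
```

```text
clock 18.9 tcp local mm [  57.  -129.   134.1] F local [-1.2  4.2  5.2] w 27.362283479591458 yaw err 0.08266925762039991
tool shift mm [ 1.  -1.   0.1]
```

Call:
carry_out(
  steps=[
    [1, [5, 0, -1.5], 0],
    [1, [5, 0, -1.2], 0],
    [1, [5, 0, -1], 0],
    [1, [5, 0, -0.8], 0],
  ],
  grip_force=100,
)

```text
clock: 19.3
tcp_pos: [0.5285, -0.0911, 0.1385]
tool_rot: [0.004, 0.065, 0.998, 0.0]
force: [9.4, 2.5, -3.0]
grip_width: 0.0261
finger_force: 98.3
```

```bash
python3 d.py
```

```text
clock 19.3 tcp local mm [  38.9 -129.1  138.5] F local [ 9.1  3.7 -3. ] w 26.143934631356892 yaw err 0.11015267973475332
```

Call:
carry_out(
  steps=[
    [1, [5, 0, -0.6], 0],
    [1, [5, 0, -0.4], 0],
    [1, [5, 0, -0.2], 0],
    [1, [5, 0, 0], 0],
  ],
)

```text
clock: 19.7
tcp_pos: [0.5057, -0.0889, 0.1385]
tool_rot: [-0.0, 0.065, 0.998, -0.0]
force: [-0.5, 0.0, -0.3]
grip_width: 0.0002
finger_force: 0.0
```

```bash
python3 d.py
```

```text
clock 19.7 tcp local mm [  16.  -129.8  138.5] F local [-0.5 -0.  -0.3] w 0.1877335344804099 yaw err 0.07045315043720964
```

Call:
carry_out(
  steps=[
    [0, [0, 0, -45], 0],
    [-0.4, [0, 0, -45], 0],
    [-0.4, [30, 0, 0], 0],
    [-0.4, [0, 0, 0], 0],
  ],
)

```text
clock: 20.1
tcp_pos: [0.475, -0.0848, 0.2294]
tool_rot: [0.0, 0.065, 0.998, -0.0]
force: [0.3, -0.2, -0.7]
grip_width: 0.0579
finger_force: 0.0
```

```bash
python3 d.py; python3 -c "
from h import *
print(manip.get_obs()['joints'].round(2))
for c in('scene','top'):
    viewer.snapshot(c)
    print(c,[(d['xy'],round(d['score'],2)) for d in viewer.spot_point('lever_knob',c)[:1]],[(d['xy'],round(d['score'],2)) for d in viewer.spot_point('catch_pin',c)[:1]],[(d['xy'],round(d['score'],2)) for d in viewer.spot_point('leaf_pin',c)[:1]])
p=np.load('p2.npy');c,s=np.cos(p[2]),np.sin(p[2]);F=np.array([[c,-s,0],[s,c,0],[0,0,1]])
for n,L in(('knob',(.0565,-.13,.159)),('catch2.6',(p[3]-.06,p[4]-.0386,.1232)),('leafpi',(-.072,-.055,.05)),('leaf3.0',(-.072,-.0545,.058))):print(n,[proj(F@L+[p[0],p[1],0],q).round(1) for q in('scene','top')])
"
```

```text
clock 20.1 tcp local mm [ -15.  -129.7  229.4] F local [ 0.3 -0.2 -0.7] w 57.857221438296285 yaw err 0.10089627590088412
[-0.41 -0.16  1.98 -0.    1.32 -1.85]
scene [([336.9, 195.8], 0.59)] [([394.0, 226.5], 0.87)] [([330.1, 289.4], 0.67)]
top [([325.6, 236.4], 0.71)] [] [([285.8, 278.5], 0.71)]
knob [array([[334.3, 196.1]]), array([[323.6, 234.4]])]
catch2.6 [array([[392.1, 226.4]]), array([[352.3, 277.7]])]
leafpi [array([[328.2, 288.4]]), array([[284.5, 282. ]])]
leaf3.0 [array([[328.3, 286.1]]), array([[284.4, 282.1]])]
```

Call:
carry_out(
  steps=[
    [-0.4, [0, 0, 0], 0.143],
    [-0.4, [0, 0, 0], 0.143],
    [-0.4, [0, 0, 0], 0.143],
    [-0.4, [0, 0, 0], 0.143],
    [-0.4, [0, 0, 0], 0.143],
    [-0.4, [0, 0, 0], 0.143],
    [-0.4, [0, 0, 0], 0.143],
    [-0.4, [0, 0, 0], 0.143],
  ],
)

```text
clock: 21.3
tcp_pos: [0.4767, -0.085, 0.2284]
tool_rot: [-0.0, 0.597, 0.802, -0.0]
force: [-0.1, -0.6, -0.1]
grip_width: 0.0597
finger_force: 0.0
```

Call:
carry_out(
  steps=[
    [-0.4, [0, 0, 0], 0.143],
    [-0.4, [0, 0, 0], 0.143],
    [-0.4, [0, 0, 0], 0.14],
    [-0.4, [0, 35, 8], 0],
    [-0.4, [0, 36, 10], 0],
    [-0.4, [0, 0, 0], 0],
    [-0.4, [0, 0, 0], 0],
    [-0.4, [0, 0, 0], 0],
  ],
)

```text
clock: 22.1
tcp_pos: [0.5466, -0.0939, 0.2109]
tool_rot: [-0.0, 0.751, 0.66, -0.0]
force: [-0.9, 0.0, -0.5]
grip_width: 0.0598
finger_force: 0.0
```

```bash
python3 d.py 56.5 -130 139
```

```text
clock 22.1 tcp local mm [  57.2 -129.6  210.9] F local [-0.9 -0.1 -0.5] w 59.757243896865525 yaw err 90.02437859220942
tool shift mm [-0.4 -0.7 71.9]
```

Call:
carry_out(
  steps=[
    [-0.4, [0, -0.5, 25], 0],
    [-0.4, [0, 0, 25], 0],
    [-0.4, [0, 0, 21], 0],
    [-0.4, [0, 0, 0], 0],
    [-0.4, [0, 0, 0], 0],
    [-0.4, [0, 0, 0], 0],
  ],
)

```text
clock: 22.7
tcp_pos: [0.5474, -0.0944, 0.1419]
tool_rot: [0.002, 0.751, 0.66, 0.001]
force: [-0.7, -0.1, 0.9]
grip_width: 0.0599
finger_force: 0.0
```

Call:
carry_out(
  steps=[
    [1, [0, 0, 0], 0],
    [1, [0, 0, 0], 0],
    [1, [0, 0, 0], 0],
    [1, [0, 0, 0], 0],
    [1, [0, 0, 0], 0],
  ],
  grip_force=40,
)

```text
clock: 23.2
tcp_pos: [0.5466, -0.0942, 0.1412]
tool_rot: [0.0, 0.751, 0.66, -0.0]
force: [-4.7, 0.8, 6.7]
grip_width: 0.0275
finger_force: 38.9
```

Call:
carry_out(
  steps=[
    [1, [0, -5, -1.5], 0],
    [1, [0, -5, -1.2], 0],
    [1, [0, -5, -1], 0],
    [1, [0, 0, 0], 0],
  ],
)

```text
clock: 23.6
tcp_pos: [0.5343, -0.0927, 0.1455]
tool_rot: [0.004, 0.751, 0.66, 0.003]
force: [7.5, -0.1, -0.3]
grip_width: 0.0279
finger_force: 39.6
```

```bash
python3 d.py
```

```text
clock 23.6 tcp local mm [  44.8 -130.   145.5] F local [ 7.5  0.8 -0.3] w 27.856732376103864 yaw err 90.05931592343147
```

Call:
carry_out(
  steps=[
    [1, [0, -5, 1], 0],
    [1, [0, -5, 0.5], 0],
    [1, [0, -5, 0], 0],
    [1, [0, -5, 0], 0],
    [1, [0, 0, 0], 0],
  ],
)

```text
clock: 24.1
tcp_pos: [0.5189, -0.091, 0.1492]
tool_rot: [0.008, 0.751, 0.66, 0.006]
force: [8.8, 3.1, 15.7]
grip_width: 0.0279
finger_force: 39.7
```

```bash
python3 d.py
```

```text
clock 24.1 tcp local mm [  29.3 -130.3  149.2] F local [ 8.3  4.2 15.7] w 27.930735654252555 yaw err 90.06186395557644
```

Call:
carry_out(
  steps=[
    [1, [0, -6, -2], 0],
    [1, [0, -6, -1], 0],
    [1, [0, -6, 0], 0],
    [1, [0, -6, 0], 0],
    [1, [0, 0, 0], 0],
  ],
)

```text
clock: 24.6
tcp_pos: [0.494, -0.088, 0.1517]
tool_rot: [0.007, 0.751, 0.66, 0.005]
force: [6.1, 2.9, 17.7]
grip_width: 0.0274
finger_force: 39.0
```

```bash
python3 d.py
```

```text
clock 24.6 tcp local mm [   4.2 -130.5  151.7] F local [ 5.7  3.7 17.7] w 27.449818103812163 yaw err 90.05761557845418
```

Call:
carry_out(
  steps=[
    [0.2, [0, 0, 0], 0],
    [0.2, [0, 0, 0], 0],
    [0.2, [0, 0, 0], 0],
  ],
)

```text
clock: 24.9
tcp_pos: [0.4909, -0.0875, 0.1478]
tool_rot: [0.004, 0.751, 0.66, 0.002]
force: [5.6, -0.6, 4.1]
grip_width: 0.0346
finger_force: 2.7
```

```bash
python3 d.py
```

```text
clock 24.9 tcp local mm [   1.1 -130.3  147.8] F local [5.7 0.2 4.1] w 34.58637453586573 yaw err 90.04440578876019
```

Call:
carry_out(
  steps=[
    [0.2, [0, -5, 2], 0],
    [0.2, [0, -5, 2], 0],
    [0.2, [0, -5, 2], 0],
    [0.2, [0, -5, 2], 0],
    [0.2, [0, -5, 2], 0],
    [0.2, [0, 0, 0], 0],
  ],
)

```text
clock: 25.5
tcp_pos: [0.4655, -0.0842, 0.1373]
tool_rot: [0.003, 0.751, 0.66, 0.002]
force: [6.3, -0.8, 3.2]
grip_width: 0.0342
finger_force: 2.9
```

```bash
python3 d.py
```

```text
clock 25.5 tcp local mm [ -24.5 -130.3  137.3] F local [6.3 0.  3.2] w 34.1662735189221 yaw err 90.04937816867391
```

Call:
carry_out(
  steps=[
    [0.2, [0, -5, 1.2], 0],
    [0.2, [0, -5, 1.2], 0],
    [0.2, [0, -4, 1], 0],
    [0.2, [0, -3, 0], 0],
    [0.2, [0, 0, 0], 0],
    [0.2, [0, 0, 0], 0],
  ],
)

```text
clock: 26.1
tcp_pos: [0.4521, -0.0826, 0.1341]
tool_rot: [0.007, 0.752, 0.659, 0.005]
force: [22.2, -3.0, -9.0]
grip_width: 0.0339
finger_force: 11.3
```

```bash
python3 d.py
```

```text
clock 26.1 tcp local mm [ -38.  -130.5  134.1] F local [22.4 -0.1 -9. ] w 33.88789767540031 yaw err 90.10920891216735
```

Force shows the stop is reached. I'll close on the knob to hold it.

Call:
carry_out(
  steps=[
    [1, [0, 0, 0], 0],
    [1, [0, 0, 0], 0],
    [1, [0, 0, 0], 0],
    [1, [0, 0, 0], 0],
    [1, [0, 0, 0], 0],
    [1, [0, 0, 0], 0],
  ],
  grip_force=30,
)

```text
clock: 26.7
tcp_pos: [0.4543, -0.083, 0.1346]
tool_rot: [0.01, 0.752, 0.659, 0.007]
force: [32.5, -3.4, -13.9]
grip_width: 0.0284
finger_force: 30.8
```

```bash
python3 d.py; python3 - <<'E'
from h import *
ims=[]
for c,(u,v) in(("scene",(190,170)),("top",(180,185))):
    im=viewer.snapshot(c)[:,:,::-1];ims.append(cv2.resize(im[v:v+150,u:u+220],(440,300),interpolation=cv2.INTER_CUBIC))
cv2.imwrite("pics/c6.png",np.vstack(ims))
E
```

```text
clock 26.7 tcp local mm [ -35.8 -130.5  134.6] F local [ 32.7   0.8 -13.9] w 28.36125987946035 yaw err 90.13921342310539
```

View pics/c6.png

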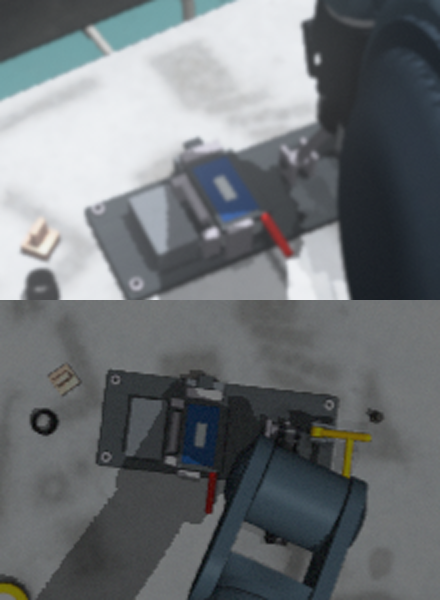

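The carrier is blue up with the jaw against it at about (215,385) in the top crop, the catch is over to the right at (345,437), and the bystanders are in place. I'll ease the overpush a little, then hand in.

Call:
carry_out(
  steps=[
    [1, [0, 3, 2], 0],
    [1, [0, 0, 0], 0],
    [1, [0, 0, 0], 0],
    [1, [0, 0, 0], 0],
    [1, [0, 0, 0], 0],
  ],
)

```text
clock: 27.3
tcp_pos: [0.455, -0.0831, 0.1345]
tool_rot: [0.006, 0.751, 0.66, 0.004]
force: [10.9, 0.5, 10.9]
grip_width: 0.028
finger_force: 31.4
```

```bash
python3 d.py
```

```text
clock 27.3 tcp local mm [ -35.1 -130.5  134.5] F local [10.8  1.9 10.9] w 28.024354441723354 yaw err 90.06331262999194
```

Call:
carry_out(
  steps=[
    [1, [0, -3, -1], 0],
    [1, [0, 0, 0], 0],
    [1, [0, 0, 0], 0],
    [1, [0, 0, 0], 0],
  ],
)

```text
clock: 27.7
tcp_pos: [0.4544, -0.083, 0.1345]
tool_rot: [0.01, 0.752, 0.659, 0.007]
force: [28.5, -1.6, -7.4]
grip_width: 0.0278
finger_force: 31.1
```

```bash
python3 d.py; python3 -c "
from station import manip
print(manip.hand_in())"
```

```text
clock 27.7 tcp local mm [ -35.7 -130.5  134.5] F local [28.5  2.1 -7.4] w 27.785652654891642 yaw err 90.12485622788215
the job is handed in; nothing more can be done
None
```

I handed the job in at 27.7 s with the carrier turned over blue face up, the catch flipped right over, and the lever still held at its stop by the knob; it took three tries because the knob slipped out of the grip twice, and no verdict came back.

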